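# Hold the dot-grid calibration slide flush on the tilted stage

## Robot

A 6-joint arm with a two-finger parallel gripper is mounted at the origin on the work surface. World frame = base frame: x ahead of the robot, y to its left, z up, the work surface at z = 0. Lengths are in m, angles in degrees, forces in N, time in s.
With the tool pointing down it reaches from about 0.275 to 1 m from the base axis. Payload 8.4 kg.
Tool frame: the origin (TCP) lies between the finger pads; the fingertips stand 14 mm ahead of it and the grasp point (between the pads) lies 5 mm behind it (finger_overhang is the distance from the TCP to the fingertips, in m); z points along the fingers, y is the direction in which the jaws open and shut (so a half turn about z gives the same grasp; the last joint's range is limited). The gripper opens to 85 mm and grips with 20 to 120 N. Pads are 22 mm wide; open, the fingers measure 114 mm over their backs; the gripper's body (76 mm by 85 mm) begins 54 mm behind the grasp point. The pads swing forward as they close: fully open they stand 13 mm farther back than shut.
Start: joints at [66.899, 20.225, 93.587, -0, 66.188, -0.138], TCP at [0.244, 0.575, 0.207] pointing down, gripper open.
Joint ranges: [-150.9, 150.9], [-52.94, 120.26], [3.33, 152.33], [-74.26, 254.26], [0, 154.13], [-172.89, 172.89]. Speed limits (degrees/s): [127.2, 127.2, 159.86, 180, 180, 180].

## Interface

Orientations are given as [roll, pitch, yaw] about the fixed x, y, z axes, in that order (R = Rz(yaw) Ry(pitch) Rx(roll)).
In Python, from rig import state, camera, hand_in, finger_overhang gives the robot as it stands.
- The arm moves only by the tool drive_tool, never from a script. Its argument "rows" is a list of rows, each a list of 5 numbers: the shift along the world's x, y, z in cm, then the turn about the world's z in rad, then the opening, from 0 (shut) to 1 (fully open). A call has exactly 10 rows; each row shifts and turns the commanded pose from where the row before left it; what a row does not reach is not made up. A row lasts 1/8 s, in which the tool goes at most 62.5 mm and 10.7 degrees, less where a joint would pass 70% of its speed; a pose out of reach is approached as far as the arm can. A call with a gripper value outside its range is refused whole. The fingers move at their own pace and stop on an object; "squeeze" is the grip in N (left out, the last holds). Time passes only in rows, so rows that do not move let the fingers close, or fill a call up. It gives the time, the measured TCP pose, the force and the opening at its end, in the units of the state.
- state(): the state, without advancing time (a new reading comes with each control period).
- camera(name): name is "side" or "top" or "wrist"; returns a dict with "color" (400x640x3 uint8, red, green, blue), "camera_matrix" (3x3 intrinsics, pixels), "k1" (the pictures are not rectified: a ray, as slopes to the right and down, at radius r is drawn at 1 + k1 r^2 times it, then the intrinsics apply), "R" (3x3) and "t" (3): a world point X has camera coordinates R X + t. Camera axes: x right, y down, z forward; pixel columns grow to the right and rows downward; lengths in m; the calibration is good to about 2 mm. A picture is of the moment at which its call begins. There is no depth.
- hand_in(): hands the job in, once; it reports no verdict.
The state is a dict: "t": time; "joint_positions": joint angles; "dq": joint speeds; "joint_torque": joint torques, N m; "tcp_pos": TCP position; "orientation": TCP orientation; "force": force on the tool from outside, world axes, zero at the start; "ft_torque": the same for the moment, N m; "grip_width": finger opening in m.
Only numpy, scipy, OpenCV 4.12 (cv2) and the standard library are available. Lean on these libraries where they do the work, as an engineer would, in place of code of your own. Each camera call takes 0.05 s, during which the arm holds its last target.

## Task

The inspection camera needs its tilted-view calibration picture: take the dot-grid slide out of the tray by its black handle and hold it flush on the sloped face of the tilt stage, dots up, handle at the low edge, centred in the scribed frame. The slope is never the same twice, so go by touch until the whole slide lies against the face with no gap, and finish still gripping it and pressing it gently there, without forcing the clamped stage out of its tilt. Leave the other slides and everything else on the bench alone.

Things in the scene. Friction and masses are not known exactly. Their poses are not given: they have to be found in the camera images.
- dot_slide_grip (a point): Centre (half-way up) of the handle of the DOT-GRID slide, the one to use: a black upright bar 36 long (x), 12 thick (y), 30 mm tall (z) on the plate's centre line near its -x end. Pinch it along y. It is 21 mm above the plate's underside, 15 mm above the plate's top. Axes: x along the plate from handle end to pattern end, y across, z out of the patterned side
- dot_slide_base (a point): Centre of the dot slide's underside, which goes against the stage; axes as dot_slide_grip, whose point is at x -37, y 0, z +21 mm from here. The slide is an aluminium plate 110 (x) x 60 (y) x 6 (z) mm, about 0.15 kg, with a white field and 7 x 6 round black dots; it lies in one of three tray pockets. Pinched by its smooth handle it swivels about the pinch line when its far end is pushed back with a few N
- dot_slide: The dot slide itself; origin and axes as point dot_slide_base
- face (a point): Centre of the stage's flat sloped face, a black plate 140 (x) x 80 (y) x 12 mm, no ledge, with a thin white scribed frame (inside 111 x 61 mm) centred on it. z is the outward normal, x runs up the slope away from the low hinged edge (which is towards the robot), y is level. The slope varies, about 11 to 30 degrees; the face centre is 98 to 118 mm above the bench
- stage_top: The tilting top of the stage (the face plate with its side arcs); origin on the hinge axis, 72 mm down the slope (-x) from the face centre and 12 mm below the face; axes as point face. A clamp holds it stiffly: it stays still under pushes below about 40 N and does not give like a spring
- optics_board: Fixed aluminium board 260 (x) x 370 (y) x 12 mm carrying the stage; origin on the bench right under the middle of the stage's base, z up; the board's centre is at y +95 mm. A 310 mm tall camera post, 22 mm diameter, stands at x +85, y +250 mm; its camera with a 60 mm ring light, 200 to 320 mm above the bench, reaches in to about y +150 mm and looks at the face
- tray: Fixed grey tray, 128 (x) x 260 (y) x 10 mm, floor 3 mm thick, with three pockets side by side along y, 85 mm apart, each 116 x 66 mm; the slides lie in them handle towards -x; rims 10 mm high. Origin at its centre on the bench
- chess_slide: Slide of the same make with a chessboard pattern, in another pocket: leave it. Origin at the centre of its underside, axes as the dot slide
- grey_slide: Slide of the same make with a plain grey field, in another pocket: leave it. Origin and axes as the chessboard slide
- white_carton: White carton 62 x 36 x 22 mm lying beyond the tray; origin under its centre
- black_carton: Black carton 70 x 40 x 24 mm; origin under its centre
- spare_lens: Black camera lens, 40 mm diameter, 46 mm tall, standing; origin under its centre
- lens_cap: Grey lens cap, 40 mm diameter, 8 mm thick, on the bench near the robot; origin under its centre
- screwdriver: Green-handled screwdriver 170 mm long lying along x to the right of the tray; origin at its middle
Mind the look-alikes: they are no part of the job. What is shaped like the dot_slide but orange or turquoise is not meant.

How it is judged (in metres and radians):
On the way:
1. the dot slide is lifted clear of the tray in the gripper (height (world z) of dot_slide_grip above 0.08 m and contact force between the fingers and dot_slide above 1 N), for 0.2 s.
At the end, for the whole second after the job is handed in: Dot slide still gripped, pressed at 2.5-25 N and at rest on the sloped face: underside within 3 mm of the face and parallel within 0.03 rad, centred within 10 mm, square within 0.1 rad, dots up, handle at the low end (x of dot_slide_base in the frame of face between -0.01 and 0.01 m and y of dot_slide_base in the frame of face between -0.01 and 0.01 m and z of dot_slide_base in the frame of face between -0.003 and 0.003 m and angle between the z axis of dot_slide_base and the z axis of face, either way round below 0.03 rad and angle between the x axis of dot_slide_base and the x axis of face, either way round below 0.1 rad and x of dot_slide_grip in the frame of face below -0.02 m and z of dot_slide_grip in the frame of face above 0.01 m and contact force between dot_slide and stage_top between 2.5 and 25 N and contact force between the fingers and dot_slide above 1 N and linear speed of dot_slide below 0.01 m/s and angular speed of dot_slide below 0.1 rad/s); the arm keeps its last pose, push and grip.
It fails at once if the stage is forced out of its tilt (its face shifts by more than 4 mm) (distance of face from where it was at the start of the episode above 0.004 m).
It fails at once if the slide is rammed on the stage with over 45 N (contact force between dot_slide and stage_top above 45 N).
It fails at once if another slide is moved by more than 10 mm (distance of any of chess_slide, grey_slide from where it was at the start of the episode above 0.01 m).
It fails at once if clutter on the bench is moved by more than 15 mm (distance of any of white_carton, black_carton, spare_lens, lens_cap, screwdriver from where it was at the start of the episode above 0.015 m).
It also fails if it takes over 45 s, if anything falls off the work surface, if the arm or the gripper's body presses on something with over 40 N, if the wrist force passes 120 N, or if a joint passes its speed limit or range.

## Working session

There is one attempt and no reset: what is moved stays moved. The work goes in short steps, Python scripts to look and compute and a tool call to move; the robot and the scene stay as the last step left them, time stands still between calls to the robot, and variables do not carry over. Pictures are saved under pics/ and viewed, and the job is handed in when it is done.

Besides the shell and the picture viewer there is one more tool, called after "Request:" by a JSON object that holds its "method" and its "body". drive_tool: Moves the arm, as the interface text tells. Its arguments: {"type":"object","properties":{"rows":{"type":"array","items":{"type":"array","items":{"type":"number"}}},"squeeze":{"type":"number"}},"required":["rows"]}

```bash
ls; mkdir -p pics
python3 - <<'E'
from rig import state,camera,finger_overhang
import cv2
print(state(),finger_overhang)
for n in("side","top","wrist"):
    c=camera(n);cv2.imwrite(f"pics/{n}0.png",c["color"][:,:,::-1]);print(n,c["camera_matrix"].tolist(),c["k1"],c["R"].tolist(),c["t"].tolist())
E
```

```text
pics
{'t': 0.0, 'joint_positions': array([ 6.68997569e+01,  2.02628194e+01,  9.36303706e+01, -1.13858538e-03,
        6.61885871e+01, -1.37005250e-01]), 'dq': array([ 0.02540559, -0.05238939,  0.0654613 ,  0.03829549,  0.0116226 ,
       -0.05418752]), 'joint_torque': array([ 1.74300672e-03, -6.05242324e+01, -3.42066443e+01,  1.61305375e-04,
        9.46006563e-03,  2.88061116e-06]), 'tcp_pos': array([0.24363124, 0.57498492, 0.20584842]), 'orientation': array([-1.79918221e+02,  8.45463553e-04,  1.57037223e+02]), 'force': array([-0.38608296,  0.07398767,  0.11386175]), 'ft_torque': array([-0.02138205,  0.01653021,  0.07638148]), 'grip_width': 0.0853135080770223} 0.014
side [[363.1649830880926, 0.0, 319.7713524064151], [0.0, 363.1649830880926, 203.57370574093716], [0.0, 0.0, 1.0]] 0.013817857755904195 [[0.9847646146373479, -0.1737630023553201, -0.006713625743285794], [-0.09028459545080764, -0.47790954787428014, -0.8737569203587947], [0.14861811996671168, 0.861051033948085, -0.48631653411589243]] [-0.5957909066248862, 0.07648272602717554, 0.8447917771066643]
top [[437.65899045706857, 0.0, 326.65224371981697], [0.0, 437.65899045706857, 196.36871187433556], [0.0, 0.0, 1.0]] 0.038328687055025484 [[0.004738328235450032, -0.9997154731081601, -0.023377790179156352], [-0.9891035497777189, -0.0012454616467206202, -0.14721622411406357], [0.14714522099833482, 0.023820614043598243, -0.9888280246250797]] [-0.11407167341016289, 0.5817018349207811, 0.9125453352937495]
wrist [[287.6707916188, 0.0, 320.0724742907087], [0.0, 287.6707916188, 200.20972318257802], [0.0, 0.0, 1.0]] -0.014602971297635324 [[0.39015538918649945, 0.9207476373537232, -0.0016001863232580765], [0.8780224860785237, -0.3715267437660109, 0.3017356336383134], [0.2772278597638065, -0.11912878314732699, -0.9533902909074634]] [-0.6247427514141877, -0.03937485247002606, 0.380355346471764]
```

View pics/side0.png

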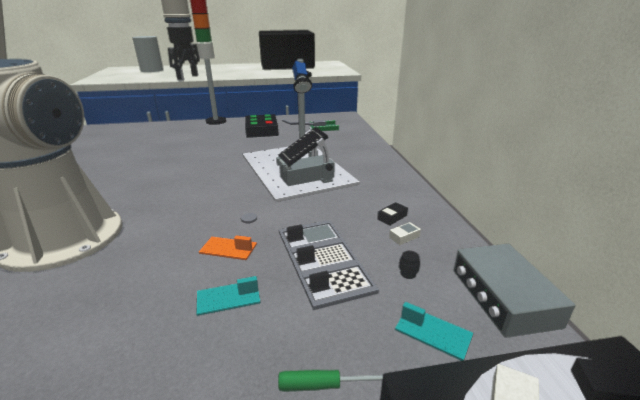

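View pics/top0.png

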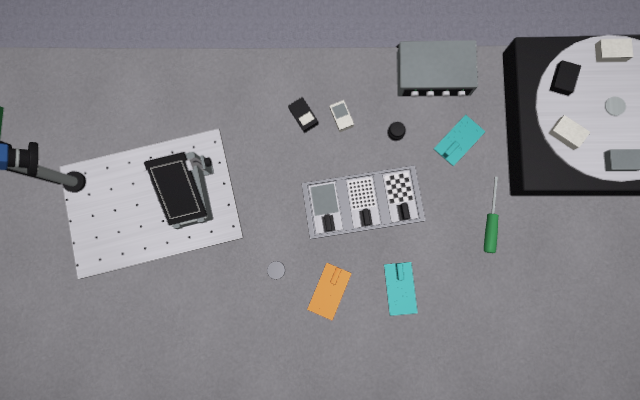

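View pics/wrist0.png

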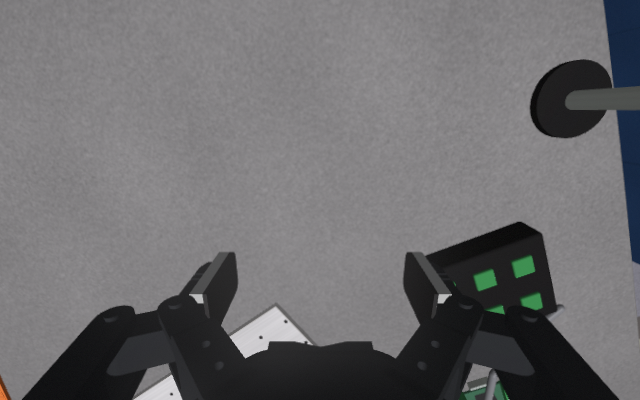

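Look-alikes (top view): grey slide (325,205), **dot slide (363,200)**, chess slide (400,195), orange (330,290), turquoise (400,288) and (460,140). By the description I want the one with round dots, in the middle pocket. I'll check it in a close crop.

```bash
cat > h.py <<'E'
import numpy as np,cv2
from rig import state,camera
def rays(c,px):
    u=cv2.undistortPoints(np.array(px,float).reshape(-1,1,2),c["camera_matrix"],np.array([c["k1"],0,0,0.])).reshape(-1,2)
    R=np.array(c["R"]);t=np.array(c["t"])
    d=np.c_[u,np.ones(len(u))]@R
    return -R.T@t,d/np.linalg.norm(d,axis=1)[:,None]
def onz(c,px,z):
    o,d=rays(c,px); return o+d*((z-o[2])/d[:,2])[:,None]
def tri(c1,p1,c2,p2):
    o1,d1=rays(c1,p1);o2,d2=rays(c2,p2);out=[]
    for a,b in zip(d1,d2):
        s=np.linalg.lstsq(np.c_[a,-b],o2-o1,rcond=None)[0]
        x,y=o1+a*s[0],o2+b*s[1];out.append(np.r_[(x+y)/2,np.linalg.norm(x-y)])
    return np.array(out)
def proj(c,X):
    rv=cv2.Rodrigues(np.array(c["R"]))[0]
    return cv2.projectPoints(np.array(X,float),rv,np.array(c["t"]),c["camera_matrix"],np.array([c["k1"],0,0,0.]))[0].reshape(-1,2)
E
python3 - <<'E'
from h import *
t=cv2.imread("pics/top0.png");s=cv2.imread("pics/side0.png")
f=lambda i,x,y,w,h,k:cv2.resize(i[y:y+h,x:x+w],None,fx=k,fy=k,interpolation=cv2.INTER_CUBIC)
cv2.imwrite("pics/c1.png",f(t,300,160,130,85,6))
cv2.imwrite("pics/c2.png",f(t,140,140,80,95,6))
cv2.imwrite("pics/c3.png",f(s,260,110,90,85,7))
E
```

```text
(no output)
```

View pics/c1.png

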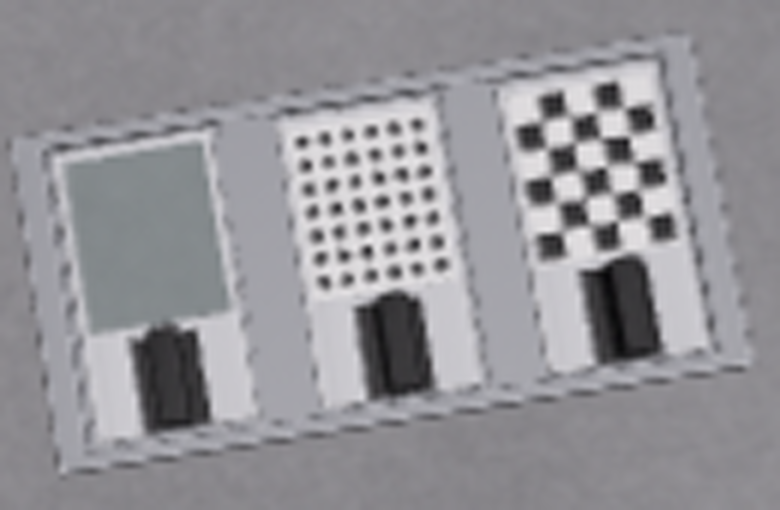

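View pics/c2.png

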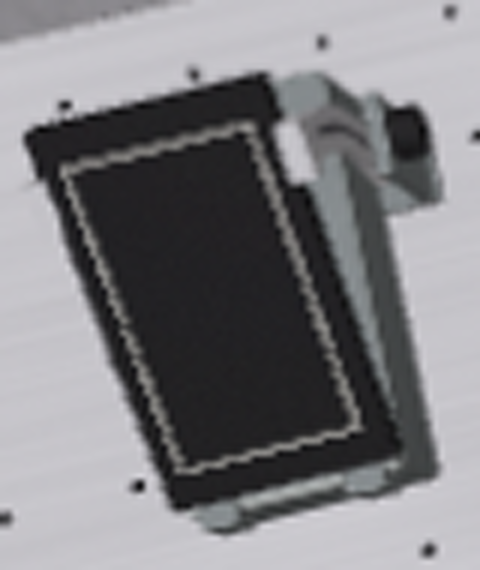

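View pics/c3.png

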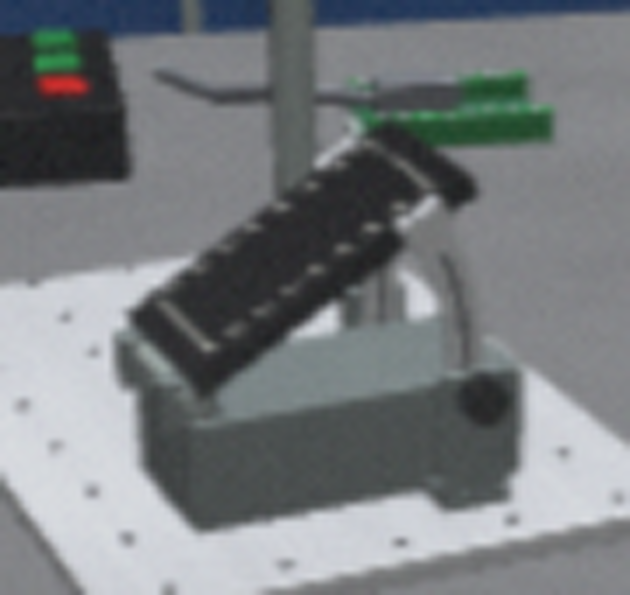

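The crop confirms it: the middle pocket holds the round-dot slide. Its handle top runs from about (385,295) to (425,390) in the crop. The frame corners are visible in both views, so I'll measure next.

```bash
cat > m.py <<'E'
from h import *
T,S=camera("top"),camera("side")
u=lambda P,k,x,y:(np.array(P,float)+.5)/k-.5+[x,y]
ft=u([(63,170),(252,126),(358,428),(180,472)],6,140,140)
fs=u([(372,138),(435,192),(214,350),(160,303)],7,260,110)
X=tri(T,ft,S,fs);print(X.round(4))
C=X[:,:3];c=C.mean(0);xa=(C[0]+C[1]-C[2]-C[3])/2;ya=(C[0]+C[3]-C[1]-C[2])/2
print("centre",c,"len",np.linalg.norm(xa),np.linalg.norm(ya),"slope",np.degrees(np.arctan2(xa[2],np.hypot(*xa[:2]))),"yaw",np.degrees(np.arctan2(xa[1],xa[0])),np.degrees(np.arctan2(-ya[0],ya[1])),"dz y",ya[2])
for n,cam,p in(("top",T,ft),("side",S,fs)):
    # PnP check
    L,W=.0558,.0308
    ob=np.array([[L,W,0],[L,-W,0],[-L,-W,0],[-L,W,0]])
    ok,rv,tv=cv2.solvePnP(ob,p,cam["camera_matrix"],np.array([cam["k1"],0,0,0.]))
    R=np.array(cam["R"]);M=R.T@cv2.Rodrigues(rv)[0];o=R.T@(tv.ravel()-cam["t"])
    print(n,o.round(4),np.degrees(np.arcsin(M[2,0])),np.degrees(np.arctan2(M[1,0],M[0,0])),M.round(3).tolist())
# dot slide: plate corners at z=9mm ; order TL TR BR BL
pc=onz(T,u([(280,122),(437,97),(483,388),(327,410)],6,300,160),.009)
print(pc.round(4));a=(pc[0]+pc[1]-pc[2]-pc[3])/2;b=(pc[0]+pc[3]-pc[1]-pc[2])/2
print("plate c",pc.mean(0),np.linalg.norm(a),np.linalg.norm(b),"yaw",np.degrees(np.arctan2(a[1],a[0])),np.degrees(np.arctan2(-b[0],b[1])))
hc=onz(T,u([(385,297),(418,295),(434,388),(403,395)],6,300,160),.039)
print("handle top",hc.round(4),hc.mean(0))
ax=a/np.linalg.norm(a);print("grip predicted",pc.mean(0)-.037*ax)
tc=onz(T,u([(12,142),(690,38),(750,365),(65,472)],6,300,160),.010);print("tray",tc.round(4),np.linalg.norm(np.roll(tc,-1,0)-tc,axis=1))
E
python3 m.py
```

```text
[[0.6244 0.2328 0.1451 0.0032]
 [0.6405 0.1734 0.1402 0.0033]
 [0.5463 0.15   0.089  0.004 ]
 [0.5305 0.2113 0.0868 0.0027]]
centre [0.58542338 0.19187042 0.11528349] len 0.11113022042260669 0.06242983190219809 slope 29.521730209971402 yaw 13.446724689929866 14.744279306810945 dz y 0.0013344129208339023
top [0.583  0.1904 0.1192] 31.171563774640802 12.904949597257424 [[0.834, -0.252, -0.491], [0.191, 0.966, -0.172], [0.518, 0.05, 0.854]]
side [0.5875 0.1954 0.1142] 29.13283963848571 14.379162947953452 [[0.846, -0.265, -0.463], [0.217, 0.964, -0.155], [0.487, 0.031, 0.873]]
[[ 0.6247 -0.1558  0.009 ]
 [ 0.6343 -0.215   0.009 ]
 [ 0.5243 -0.2308  0.009 ]
 [ 0.5159 -0.173   0.009 ]]
plate c [ 0.57478336 -0.19365556  0.009     ] 0.1105936724446145 0.0592192391505515 yaw 8.599402064841524 8.725803738780256
handle top [[ 0.5546 -0.193   0.039 ]
 [ 0.5554 -0.2049  0.039 ]
 [ 0.5217 -0.2103  0.039 ]
 [ 0.5191 -0.1992  0.039 ]] [ 0.53770759 -0.20185406  0.039     ]
grip predicted [ 0.53819931 -0.19918799  0.009     ]
tray [[ 0.6168 -0.0546  0.01  ]
 [ 0.6567 -0.3102  0.01  ]
 [ 0.5331 -0.3292  0.01  ]
 [ 0.4926 -0.0759  0.01  ]] [0.25873957 0.12503848 0.25652493 0.12598126]
```

Request:
{"method": "drive_tool", "body": {"rows": [[2, -5.2, 0, -0.173, 0.5], [2, -5.2, 0, -0.173, 0.5], [2, -5.2, 0, -0.173, 0.5], [2, -5.2, 0, -0.173, 0.5], [2, -5.2, 0, -0.173, 0.5], [2, -5.2, 0, -0.173, 0.5], [2, -5.2, 0, -0.173, 0.5], [2, -5.2, 0, -0.173, 0.5], [2, -5.2, 0, -0.173, 0.5], [2, -5.2, 0, -0.173, 0.5]], "squeeze": 30}}

```text
t: 1.5
tcp_pos: [0.4443, 0.0537, 0.2068]
orientation: [180.0, -0.0, 57.6]
force: [0.6, -0.2, -0.3]
grip_width: 0.0429
```

Request:
{"method": "drive_tool", "body": {"rows": [[1.9, -5, 0, -0.171, 0.5], [1.9, -5, 0, -0.171, 0.5], [1.9, -5, 0, -0.171, 0.5], [1.9, -5, 0, -0.171, 0.5], [1.8, -5, 0, -0.169, 0.5], [0, 0, -3, 0, 0.5], [0, 0, -3, 0, 0.5], [0, 0, -3, 0, 0.5], [0, 0, 0, 0, 0.5], [0, 0, 0, 0, 0.5]]}}

```text
t: 2.75
tcp_pos: [0.5384, -0.1947, 0.1175]
orientation: [180.0, -0.0, 9.0]
force: [1.1, 1.2, -0.1]
grip_width: 0.043
```

Run:
```python
from h import *
print(state())
c=camera("wrist");cv2.imwrite("pics/w1.png",c["color"][:,:,::-1])
print(proj(c,[[.538,-.200,.039],[.575,-.1935,.009]]))
```

```text
{'t': 2.75, 'joint_positions': array([-2.00316096e+01,  2.13620280e+01,  1.04677802e+02, -1.23056554e-03,
        5.39057936e+01,  6.09232112e+01]), 'dq': array([ 0.03625626, -0.72743985, -0.45856363, -0.01553531, -0.18306711,
        0.1419559 ]), 'joint_torque': array([-5.52865060e-02, -5.53002548e+01, -2.81744260e+01, -1.95529021e-03,
        3.74608696e-02,  6.66778249e-06]), 'tcp_pos': array([ 0.53843512, -0.19472103,  0.11754648]), 'orientation': array([ 1.79972705e+02, -4.70392560e-02,  9.04591484e+00]), 'force': array([ 1.13289295,  1.24267817, -0.10953492]), 'ft_torque': array([-0.0189897 , -0.03961292, -0.0299037 ]), 'grip_width': 0.04296922268185898}
[[326.300717   201.14389972]
 [325.21673663 154.35771438]]
```

View pics/w1.png

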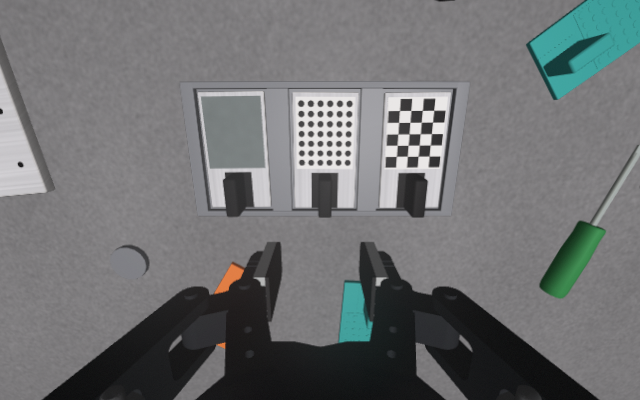

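The handle top sits at about (325,200), as predicted at (326,201). The neighbouring handles are at (237,195) and (412,195). Descending and pinching high on the handle, so the plate can swivel without hitting the fingertips.

Request:
{"method": "drive_tool", "body": {"rows": [[0, -0.25, -2, -0.006, 0.5], [0, -0.25, -2, 0, 0.5], [0, 0, -2, 0, 0.5], [0, 0, -1.5, 0, 0.5], [0, 0, -1.4, 0, 0.5], [0, 0, 0, 0, 0.5], [0, 0, 0, 0, 0], [0, 0, 0, 0, 0], [0, 0, 0, 0, 0], [0, 0, 0, 0, 0]], "squeeze": 30}}

```text
t: 4.05
tcp_pos: [0.538, -0.1996, 0.0278]
orientation: [180.0, -0.0, 8.7]
force: [-0.3, -0.1, 1.0]
grip_width: -0.0003
```

Run:
```python
from h import *
print(state())
c=camera("wrist");cv2.imwrite("pics/w2.png",c["color"][:,:,::-1])
```

```text
{'t': 4.05, 'joint_positions': array([-2.05027333e+01,  2.87461387e+01,  1.07374755e+02, -7.05603230e-04,
        4.38543704e+01,  6.07990636e+01]), 'dq': array([-0.02064307,  0.15547512, -0.02456287, -0.03786661, -0.12406196,
        0.01983953]), 'joint_torque': array([ 2.51527206e-03, -6.06042981e+01, -2.40375102e+01,  4.19358266e-04,
       -1.51060307e-03, -3.40126199e-06]), 'tcp_pos': array([ 0.53800189, -0.19958182,  0.02784491]), 'orientation': array([ 1.79987505e+02, -2.13540692e-02,  8.69871415e+00]), 'force': array([-0.28385343, -0.07662223,  0.99730312]), 'ft_torque': array([-0.05519902,  0.03854221,  0.02425176]), 'grip_width': -0.00026362442169538034}
```

View pics/w2.png

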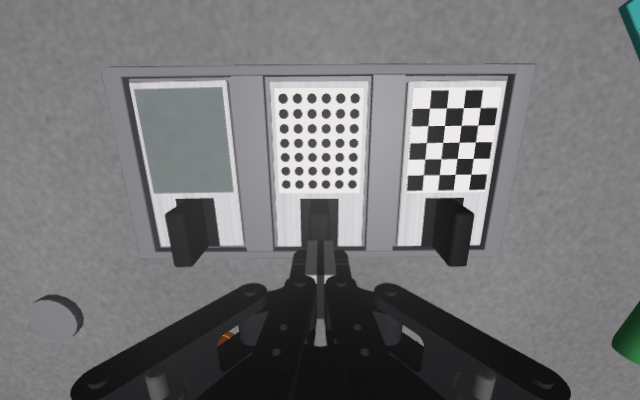

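Run:
```python
from h import *
c=camera("wrist")
ax=np.array([np.cos(.152),np.sin(.152),0]);ay=np.array([-ax[1],ax[0],0])
b=np.array([.538,-.200,0])
for n,x,y,z in[("front base",18,0,9),("front top",18,0,39),("back top",-18,0,39),("tip c",0,0,14),("tip front",11,0,14),("pad up",11,0,44)]:
    print(n,proj(c,[b+ax*x/1e3+ay*y/1e3+[0,0,z/1e3]]).round(0))
im=c["color"][180:340,220:420,::-1];cv2.imwrite("pics/w2c.png",cv2.resize(im,None,fx=4,fy=3.7,interpolation=cv2.INTER_CUBIC))
s=camera("side")["color"][200:310,260:390,::-1];cv2.imwrite("pics/s2c.png",cv2.resize(s,None,fx=5,fy=5,interpolation=cv2.INTER_CUBIC))
```

```text
front base [[322. 201.]]
front top [[322. 216.]]
back top [[322. 271.]]
tip c [[322. 228.]]
tip front [[322. 213.]]
pad up [[322. 231.]]
```

View pics/w2c.png

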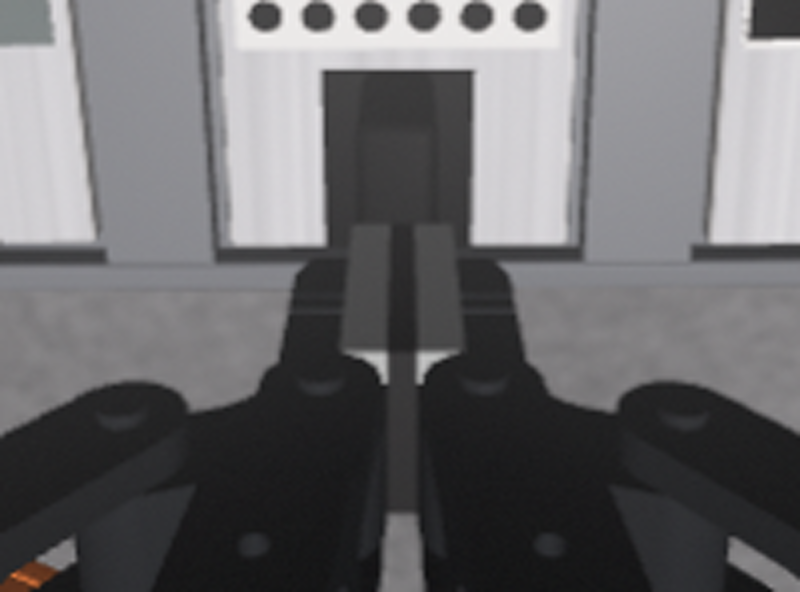

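View pics/s2c.png

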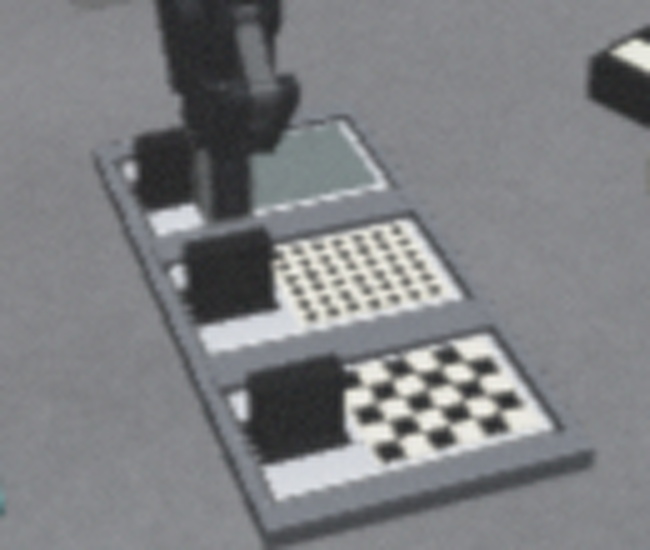

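Run:
```python
from h import *
w,s,t=camera("wrist"),camera("side"),camera("top")
cv2.imwrite("pics/t2c.png",cv2.resize(t["color"][150:240,310:420,::-1],None,fx=6,fy=6,interpolation=cv2.INTER_CUBIC))
for z in(.014,.03,.045,.06): print(z,proj(s,[[.538,-.2,z]]).round(1),proj(w,[[.538,-.2,z]]).round(1))
print("R",-np.array(w["R"]).T@w["t"])
# tip bottom edge: side crop (225,215)/5+(260,200); wrist crop tips front edge (403,225)
print(tri(s,[[305,243]],w,[[320.5,241]]))
# plane constraint check of neighbours: handle tops chess in side
print(proj(s,[[.538,-.2,.039],[.538,-.2,.009]]))
```

```text
0.014 [[304.5 257.8]] [[321.6 227.9]]
0.03 [[304.3 251.5]] [[321.8 237.9]]
0.045 [[304.1 245.4]] [[321.9 248.8]]
0.06 [[303.9 239.3]] [[322.2 261.9]]
R [ 0.61328786 -0.18717376  0.19523318]
[[ 0.54203966 -0.19755763  0.04769063  0.00390753]]
[[304.17483443 247.85007092]
 [304.57488683 259.7204376 ]]
```

View pics/t2c.png

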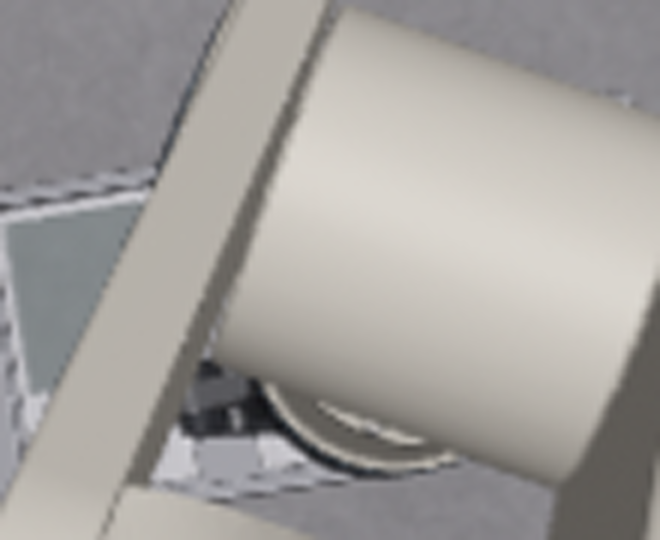

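The fingers shut on nothing. By triangulation, the tips are at about z 47 mm, above the 39 mm handle top, not at 14 mm as the TCP and overhang would give. I'll reopen and check this before going lower.

Request:
{"method": "drive_tool", "body": {"rows": [[0, 0, 0, 0, 0.5], [0, 0, 0, 0, 0.5], [0, 0, 0, 0, 0.5], [0, 0, 0, 0, 0.5], [0, 0, 0, 0, 0.5], [0, 0, 0, 0, 0.5], [0, 0, -0.5, 0, 0.5], [0, 0, -0.5, 0, 0.5], [0, 0, 0, 0, 0.5], [0, 0, 0, 0, 0.5]]}}

```text
t: 5.6
tcp_pos: [0.5378, -0.1995, 0.0175]
orientation: [-180.0, 0.0, 8.7]
force: [0.1, -0.1, -0.1]
grip_width: 0.043
```

Run:
```python
from h import *
print(state())
w,s=camera("wrist"),camera("side")
cv2.imwrite("pics/w3c.png",cv2.resize(w["color"][180:340,220:420,::-1],None,fx=4,fy=3.7,interpolation=cv2.INTER_CUBIC))
cv2.imwrite("pics/s3c.png",cv2.resize(s["color"][200:290,260:390,::-1],None,fx=6,fy=6,interpolation=cv2.INTER_CUBIC))
```

```text
{'t': 5.6, 'joint_positions': array([-2.05029502e+01,  2.96681321e+01,  1.07593013e+02,  2.00755996e-03,
        4.27480151e+01,  6.07978999e+01]), 'dq': array([ 0.10018459, -0.27492332, -0.08749426,  0.03662685, -0.06939531,
        0.1417977 ]), 'joint_torque': array([-3.89074276e-04, -6.07143617e+01, -2.32204145e+01,  2.02225829e-04,
        6.23142376e-03, -1.35658347e-04]), 'tcp_pos': array([ 0.53782308, -0.1995046 ,  0.01748368]), 'orientation': array([-1.79994342e+02,  7.33088401e-03,  8.69767591e+00]), 'force': array([ 0.09324142, -0.10385694, -0.0554097 ]), 'ft_torque': array([-0.02872285,  0.01981893,  0.02491421]), 'grip_width': 0.04301551431947415}
```

View pics/w3c.png

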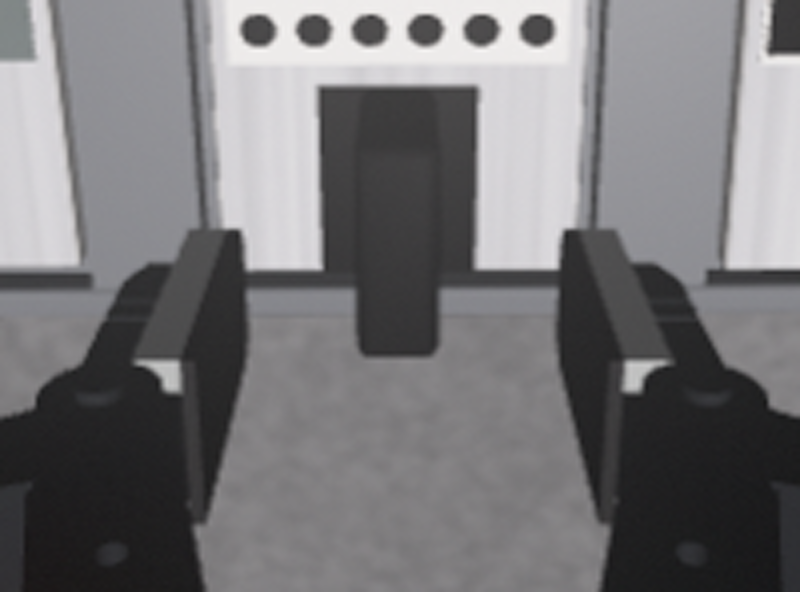

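View pics/s3c.png

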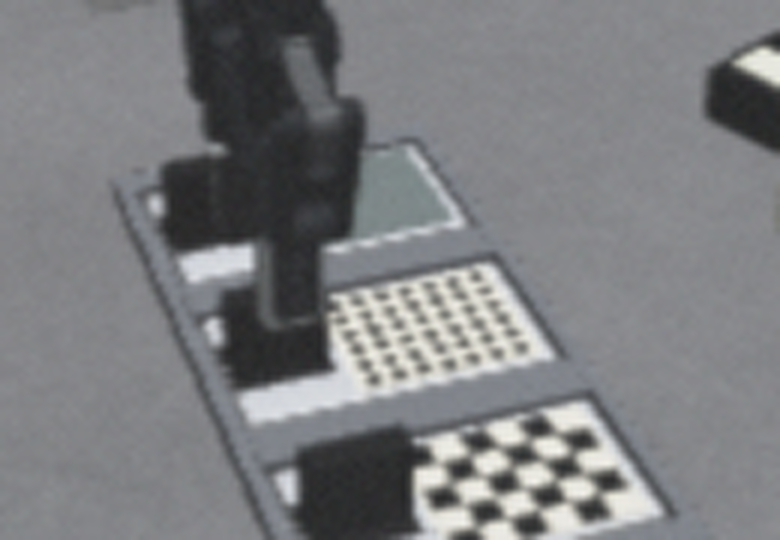

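Pad-gap geometry in the wrist view and the side view both put the half-open tips at z of about 43–45 mm. So the tips really stand about 27 mm above the reported TCP z. I'll work from vision and touch instead, and lower 2 cm.

Request:
{"method": "drive_tool", "body": {"rows": [[0, 0, -0.5, 0, 0.5], [0, 0, -0.5, 0, 0.5], [0, 0, -0.5, 0, 0.5], [0, 0, -0.5, 0, 0.5], [0, 0, 0, 0, 0.2], [0, 0, 0, 0, 0.2], [0, 0, 0, 0, 0.2], [0, 0, 0, 0, 0.2], [0, 0, 0, 0, 0.2], [0, 0, 0, 0, 0.2]]}}

```text
t: 6.95
tcp_pos: [0.5379, -0.1996, -0.0023]
orientation: [180.0, -0.0, 8.7]
force: [-0.4, -0.8, 0.3]
grip_width: 0.0168
```

Run:
```python
from h import *
print(state())
w,s=camera("wrist"),camera("side")
cv2.imwrite("pics/w4c.png",cv2.resize(w["color"][180:340,220:420,::-1],None,fx=4,fy=3.7,interpolation=cv2.INTER_CUBIC))
cv2.imwrite("pics/s4c.png",cv2.resize(s["color"][200:290,260:390,::-1],None,fx=6,fy=6,interpolation=cv2.INTER_CUBIC))
```

```text
{'t': 6.95, 'joint_positions': array([-2.05067702e+01,  3.14683373e+01,  1.07953746e+02, -1.22800209e-03,
        4.05692161e+01,  6.07962723e+01]), 'dq': array([ 0.1038319 ,  0.0876281 ,  0.05394707, -0.03399315, -0.02488076,
        0.07598413]), 'joint_torque': array([-6.99915586e-05, -6.18228006e+01, -2.21419913e+01,  1.58817174e-04,
        2.72665793e-04, -9.68061642e-06]), 'tcp_pos': array([ 0.53788795, -0.19958449, -0.00233609]), 'orientation': array([ 1.79995058e+02, -7.20473457e-03,  8.69789050e+00]), 'force': array([-0.35590453, -0.80683655,  0.34182398]), 'ft_torque': array([-0.03368744, -0.03109636,  0.01165366]), 'grip_width': 0.016781951820864838}
```

View pics/w4c.png

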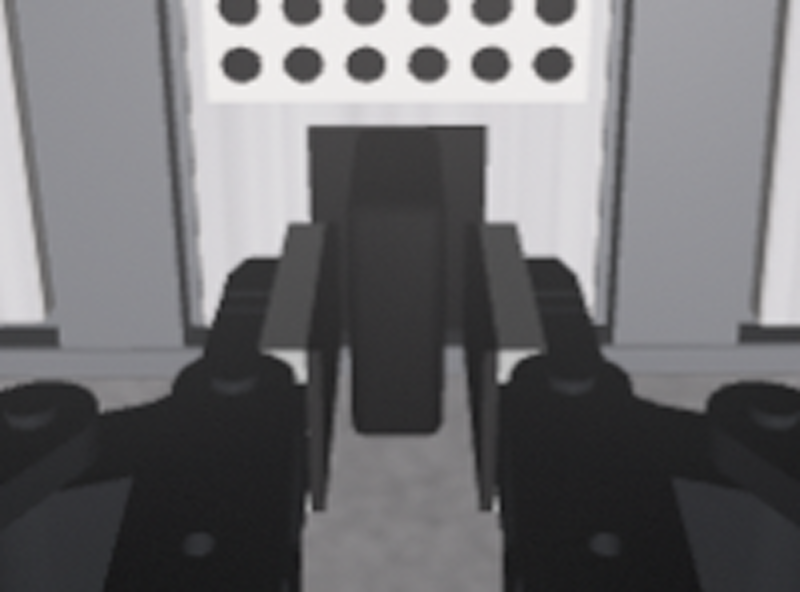

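View pics/s4c.png

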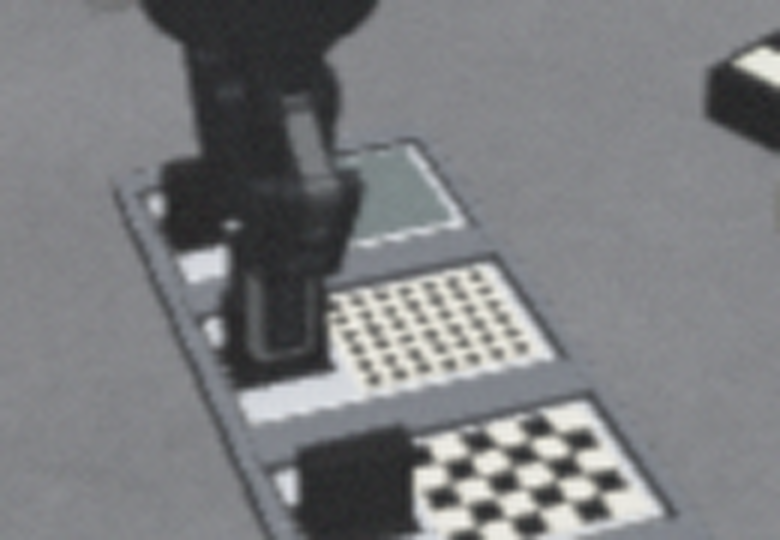

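The pads straddle the handle (at about (320,260)), with the tips about 6–8 mm above the plate. Closing and lifting.

Request:
{"method": "drive_tool", "body": {"rows": [[0, 0, 0, 0, 0], [0, 0, 0, 0, 0], [0, 0, 0, 0, 0], [0, 0, 0, 0, 0], [0, 0, 1, 0, 0], [0, 0, 2, 0, 0], [0, 0, 4, 0, 0], [0, 0, 5, 0, 0], [0, 0, 5, 0, 0], [0, 0, 0, 0, 0]], "squeeze": 35}}

```text
t: 8.3
tcp_pos: [0.5403, -0.2005, 0.1722]
orientation: [179.8, -0.4, 8.7]
force: [-0.6, -0.7, -1.4]
grip_width: 0.0111
```

Run:
```python
from h import *
s=state();print({k:s[k] for k in("tcp_pos","force","ft_torque","grip_width")})
w,s=camera("wrist"),camera("side")
cv2.imwrite("pics/w5.png",w["color"][:,:,::-1])
cv2.imwrite("pics/s5c.png",cv2.resize(s["color"][140:300,230:420,::-1],None,fx=4,fy=3.7,interpolation=cv2.INTER_CUBIC))
```

```text
{'tcp_pos': array([ 0.54031855, -0.20046501,  0.1721722 ]), 'force': array([-0.55119134, -0.71976947, -1.36023179]), 'ft_torque': array([0.0216096 , 0.03749647, 0.03028054]), 'grip_width': 0.01110078428990922}
```

View pics/w5.png

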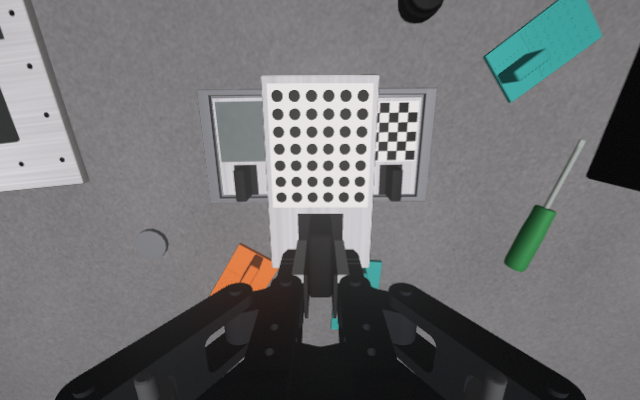

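View pics/s5c.png

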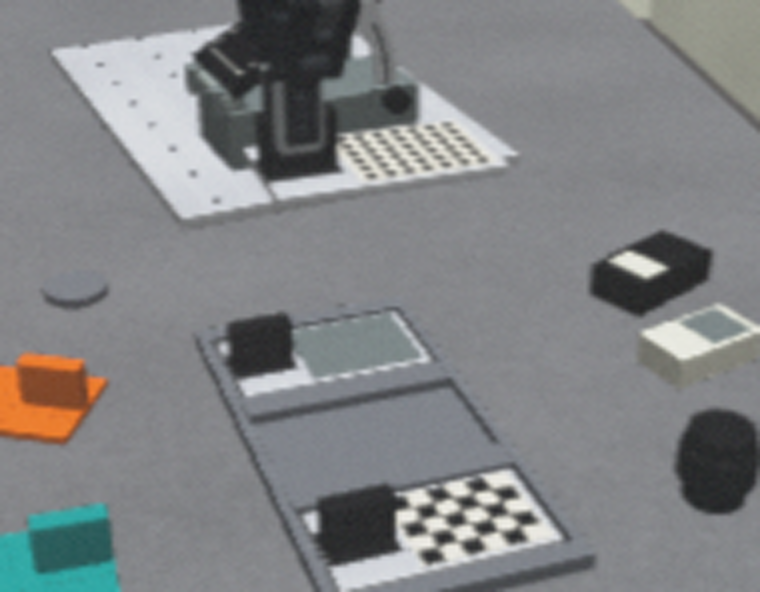

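The dot slide is gripped level (width 11 mm) with its pattern at (320,140) in the wrist view, and the other two slides are undisturbed. Next, move partway toward the stage and re-measure the face close up.

Request:
{"method": "drive_tool", "body": {"rows": [[-0.5, 2.8, 0.5, 0.015, 0], [-0.5, 2.8, 0.5, 0.015, 0], [-0.5, 2.8, 0.5, 0.015, 0], [-0.5, 2.8, 0.5, 0.015, 0], [-0.5, 2.8, 0.5, 0.015, 0], [-0.5, 2.8, 0.5, 0.015, 0], [-0.5, 2.8, 0, 0.002, 0], [-0.5, 2.8, 0, 0, 0], [0, 0, 0, 0, 0], [0, 0, 0, 0, 0]]}}

```text
t: 9.65
tcp_pos: [0.4972, 0.0241, 0.1965]
orientation: [-180.0, 0.1, 14.0]
force: [-0.1, -0.9, -1.5]
grip_width: 0.011
```

Run:
```python
from h import *
s=state();print({k:s[k] for k in("tcp_pos","orientation","force","ft_torque","grip_width")})
w,t=camera("wrist"),camera("top")
cv2.imwrite("pics/w6.png",w["color"][:,:,::-1]);np.savez("w6.npz",**w)
```

```text
{'tcp_pos': array([0.49720122, 0.02410769, 0.196501  ]), 'orientation': array([-1.79994952e+02,  1.18030932e-01,  1.39954806e+01]), 'force': array([-0.06018942, -0.85710766, -1.5080474 ]), 'ft_torque': array([-0.0407308 ,  0.07323791, -0.02364488]), 'grip_width': 0.010970403415826767}
```

View pics/w6.png

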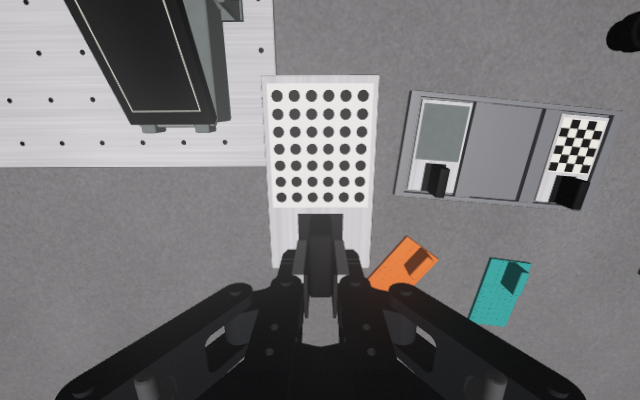

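Request:
{"method": "drive_tool", "body": {"rows": [[1.5, 0, 0, 0, 0], [1.5, 0, 0, 0, 0], [1.5, 0, 0, 0, 0], [1.5, 0, 0, 0, 0], [1.5, 0, 0, 0, 0], [0, 0, 0, 0, 0], [0, 0, 0, 0, 0], [0, 0, 0, 0, 0], [0, 0, 0, 0, 0], [0, 0, 0, 0, 0]]}}

```text
t: 11.0
tcp_pos: [0.5727, 0.0245, 0.1977]
orientation: [180.0, -0.0, 14.0]
force: [0.2, 0.2, -1.9]
grip_width: 0.0112
```

Run:
```python
from h import *
s=state();print({k:s[k] for k in("tcp_pos","orientation","force","ft_torque","grip_width")})
w=camera("wrist")
cv2.imwrite("pics/w7.png",w["color"][:,:,::-1]);np.savez("w7.npz",**w)
cv2.imwrite("pics/w7c.png",cv2.resize(w["color"][0:200,20:220,::-1],None,fx=3,fy=3,interpolation=cv2.INTER_CUBIC))
cv2.imwrite("pics/w7d.png",cv2.resize(w["color"][60:280,240:400,::-1],None,fx=2.7,fy=2.7,interpolation=cv2.INTER_CUBIC))
```

```text
{'tcp_pos': array([0.57272307, 0.02449224, 0.19771181]), 'orientation': array([ 1.79999196e+02, -1.01616778e-02,  1.39690529e+01]), 'force': array([ 0.18362827,  0.20675877, -1.85147304]), 'ft_torque': array([-0.01479382,  0.01854452,  0.00863885]), 'grip_width': 0.011151600414125355}
```

View pics/w7c.png

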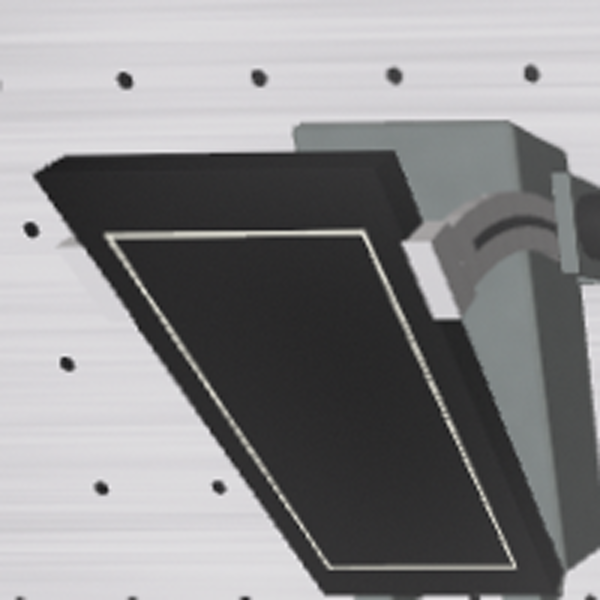

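View pics/w7d.png

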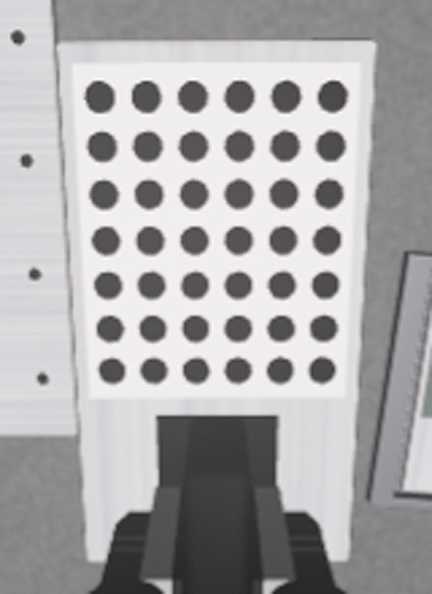

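```bash
cat > m2.py <<'E'
from h import *
w=dict(np.load("w7.npz"));w["k1"]=float(w["k1"])
u=lambda P,k,x,y:(np.array(P,float)+.5)/k-.5+[x,y]
def pnp(p,L,W,n):
    ob=np.array([[L,W,0],[L,-W,0],[-L,-W,0],[-L,W,0]])
    ok,rv,tv=cv2.solvePnP(ob,p,w["camera_matrix"],np.array([w["k1"],0,0,0.]))
    R=w["R"];M=R.T@cv2.Rodrigues(rv)[0];o=R.T@(tv.ravel()-w["t"])
    print(n,o.round(4),"slope",np.degrees(np.arcsin(M[2,0])).round(2),"yaw",np.degrees(np.arctan2(M[1,0],M[0,0])).round(2),"roll",np.degrees(np.arcsin(M[2,1])).round(2));return o,M
fw=u([(107,235),(364,232),(515,567),(329,568)],3,20,0)
pnp(fw,.0558,.0308,"face")
ps=u([(58,44),(376,43),(349,562),(88,562)],2.7,240,60)
pnp(ps,.055,.030,"slide top")
T,S=camera("top"),camera("side")
ft=u([(63,170),(252,126),(358,428),(180,472)],6,140,140)
fs=u([(372,138),(435,192),(214,350),(160,303)],7,260,110)
for n,A,a in(("top",T,ft),("side",S,fs)):
    X=tri(w,fw,A,a);C=X[:,:3];c=C.mean(0);xa=(C[0]+C[1]-C[2]-C[3])/2;ya=(C[0]+C[3]-C[1]-C[2])/2
    print(n,X[:,3].round(4),c.round(4),np.linalg.norm(xa).round(4),np.linalg.norm(ya).round(4),"slope",np.degrees(np.arctan2(xa[2],np.hypot(*xa[:2]))).round(2),"yaw",np.degrees(np.arctan2(xa[1],xa[0])).round(2),np.degrees(np.arctan2(-ya[0],ya[1])).round(2))
E
python3 m2.py
```

```text
face [0.5839 0.1908 0.1183] slope 29.68 yaw 13.76 roll 0.61
slide top [0.6099 0.0342 0.2075] slope -0.43 yaw 14.14 roll -0.36
top [0.0006 0.0012 0.0002 0.0002] [0.5836 0.1913 0.1172] 0.1114 0.0625 slope 29.56 yaw 13.71 14.04
side [0.0024 0.0041 0.0038 0.0036] [0.5854 0.1911 0.1165] 0.111 0.0612 slope 28.89 yaw 14.41 15.09
```

The face measurements agree: centre (0.584, 0.191, 0.118), slope about 29.6°, yaw about 13.8°. The slide sits level in the grip with its centre 38 mm ahead of the TCP. Target TCP xy is about (0.539, 0.180), with first touch expected at reported z of about 0.14.

Request:
{"method": "drive_tool", "body": {"rows": [[-0.7, 3.1, 0, 0, 0], [-0.7, 3.1, 0, 0, 0], [-0.7, 3.1, 0, 0, 0], [-0.7, 3.1, 0, 0, 0], [-0.6, 3.1, 0, -0.003, 0], [0, 0, -1, 0, 0], [0, 0, -1, 0, 0], [0, 0, -1, 0, 0], [0, 0, 0, 0, 0], [0, 0, 0, 0, 0]]}}

```text
t: 12.4
tcp_pos: [0.5391, 0.179, 0.1676]
orientation: [180.0, -0.0, 13.8]
force: [-0.7, 0.2, -0.8]
grip_width: 0.0114
```

Run:
```python
from h import *
s=state();print({k:s[k] for k in("tcp_pos","orientation","force","ft_torque","grip_width")})
w,s=camera("wrist"),camera("side")
cv2.imwrite("pics/w8.png",w["color"][:,:,::-1])
cv2.imwrite("pics/s8c.png",cv2.resize(s["color"][90:200,240:370,::-1],None,fx=5,fy=5,interpolation=cv2.INTER_CUBIC))
```

```text
{'tcp_pos': array([0.53908813, 0.17904699, 0.16764089]), 'orientation': array([ 1.79997152e+02, -1.33723416e-03,  1.37594697e+01]), 'force': array([-0.69865023,  0.1858063 , -0.78675453]), 'ft_torque': array([-0.02834307, -0.00794559,  0.00063362]), 'grip_width': 0.011435429130399204}
```

View pics/w8.png

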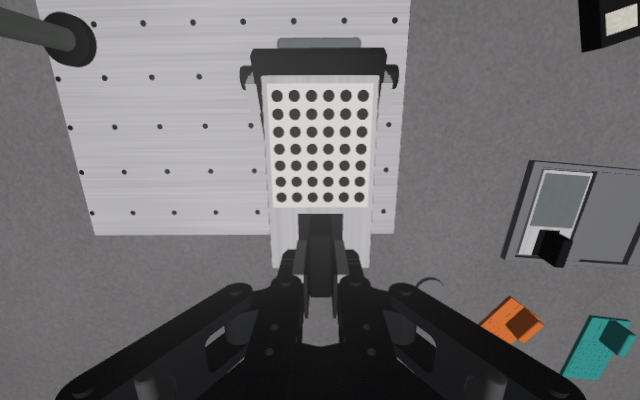

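View pics/s8c.png

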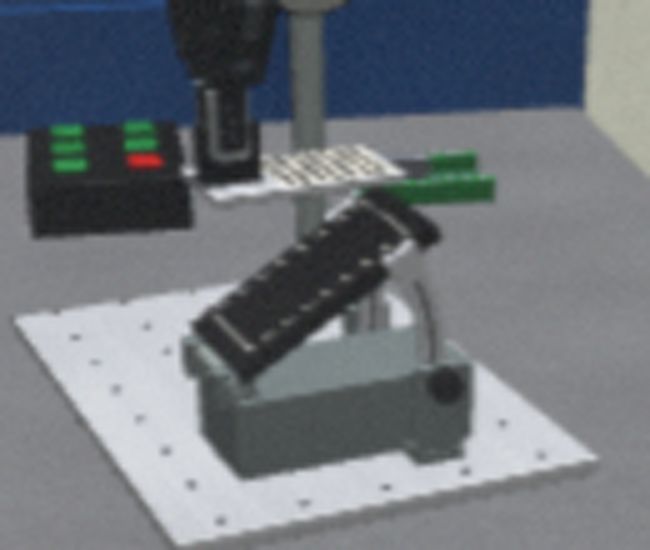

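Aligned over the face: the plate is centred at column 320 and the face edges are at about 252 and 387. Descending to first touch.

Request:
{"method": "drive_tool", "body": {"rows": [[0, 0.1, -0.8, 0, 0], [0, 0, -0.7, 0, 0], [0, 0, -0.5, 0, 0], [0, 0, -0.3, 0, 0], [0, 0, -0.3, 0, 0], [0, 0, -0.2, 0, 0], [0, 0, -0.2, 0, 0], [0, 0, -0.2, 0, 0], [0, 0, 0, 0, 0], [0, 0, 0, 0, 0]]}}

```text
t: 13.75
tcp_pos: [0.5381, 0.1803, 0.1357]
orientation: [-180.0, 0.1, 13.8]
force: [-5.5, -1.0, 3.8]
grip_width: 0.0115
```

```bash
cat > st.py <<'E'
from h import *
import sys
s=state();print({k:np.round(s[k],4) for k in("t","tcp_pos","orientation","force","ft_torque","grip_width")})
n=sys.argv[1]
w,s=camera("wrist"),camera("side");np.savez("wl.npz",**w)
cv2.imwrite(f"pics/w{n}.png",w["color"][:,:,::-1])
a=cv2.resize(s["color"][100:190,260:360,::-1],None,fx=4,fy=4,interpolation=cv2.INTER_CUBIC)
b=w["color"][20:300,220:420,::-1];b=cv2.resize(b,None,fx=360/280,fy=360/280)
cv2.imwrite(f"pics/p{n}.png",np.hstack([a,b]))
E
python3 st.py 9
```

```text
{'t': np.float64(13.75), 'tcp_pos': array([0.5381, 0.1803, 0.1357]), 'orientation': array([-1.799984e+02,  7.420000e-02,  1.380000e+01]), 'force': array([-5.4818, -0.9833,  3.8067]), 'ft_torque': array([-0.0716,  0.5595,  0.0438]), 'grip_width': np.float64(0.0115)}
```

View pics/p9.png

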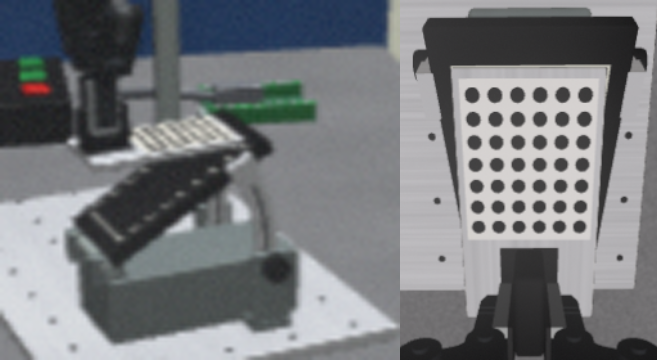

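First touch is at reported z of about 0.136–0.14, as predicted, with force around 7 N. The far edge lies parallel to the frame's upper line. Lowering so the slide swivels.

Request:
{"method": "drive_tool", "body": {"rows": [[0, 0, -0.2, 0, 0], [0, 0, -0.2, 0, 0], [0, 0, -0.2, 0, 0], [0, 0, -0.2, 0, 0], [0, 0, -0.2, 0, 0], [0, 0, -0.2, 0, 0], [0, 0, -0.2, 0, 0], [0, 0, -0.2, 0, 0], [0, 0, 0, 0, 0], [0, 0, 0, 0, 0]]}}

```text
t: 15.1
tcp_pos: [0.537, 0.18, 0.1192]
orientation: [180.0, 0.2, 13.8]
force: [-7.0, -2.1, 3.2]
grip_width: 0.0111
```

```bash
python3 st.py 10
```

```text
{'t': np.float64(15.1), 'tcp_pos': array([0.537 , 0.18  , 0.1192]), 'orientation': array([179.9933,   0.203 ,  13.7992]), 'force': array([-7.0075, -2.1359,  3.2176]), 'ft_torque': array([-0.1695,  0.8637,  0.0435]), 'grip_width': np.float64(0.0111)}
```

View pics/p10.png

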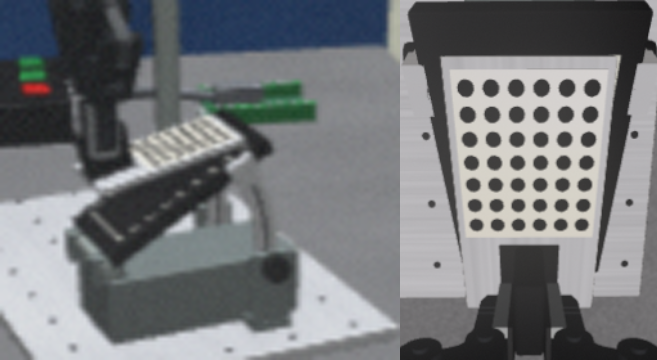

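Request:
{"method": "drive_tool", "body": {"rows": [[0, 0, -0.2, 0, 0], [0, 0, -0.2, 0, 0], [0, 0, -0.2, 0, 0], [0, 0, -0.2, 0, 0], [0, 0, -0.2, 0, 0], [0, 0, -0.2, 0, 0], [0, 0, -0.2, 0, 0], [0, 0, -0.2, 0, 0], [0, 0, 0, 0, 0], [0, 0, 0, 0, 0]]}}

```text
t: 16.45
tcp_pos: [0.5376, 0.1801, 0.1033]
orientation: [180.0, 0.1, 13.8]
force: [-4.6, -1.1, 2.1]
grip_width: 0.0113
```

```bash
python3 st.py 11
```

```text
{'t': np.float64(16.45), 'tcp_pos': array([0.5376, 0.1801, 0.1033]), 'orientation': array([1.799938e+02, 1.359000e-01, 1.379960e+01]), 'force': array([-4.5697, -1.0723,  2.1225]), 'ft_torque': array([-0.1019,  0.5921,  0.0279]), 'grip_width': np.float64(0.0113)}
```

View pics/p11.png

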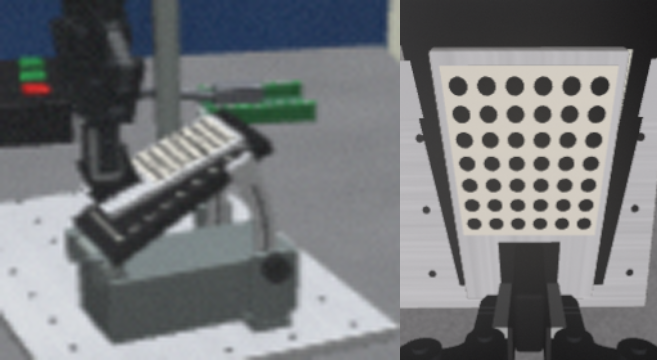

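Request:
{"method": "drive_tool", "body": {"rows": [[0, 0, -0.2, 0, 0], [0, 0, -0.2, 0, 0], [0, 0, -0.2, 0, 0], [0, 0, -0.15, 0, 0], [0, 0, -0.1, 0, 0], [0, 0, -0.1, 0, 0], [0, 0, 0, 0, 0], [0, 0, 0, 0, 0], [0, 0, 0, 0, 0], [0, 0, 0, 0, 0]]}}

```text
t: 17.8
tcp_pos: [0.5387, 0.1804, 0.0941]
orientation: [180.0, 0.0, 13.8]
force: [-5.8, -1.0, 2.8]
grip_width: 0.0111
```

```bash
python3 st.py 12
```

```text
{'t': np.float64(17.8), 'tcp_pos': array([0.5387, 0.1804, 0.0941]), 'orientation': array([1.799993e+02, 1.470000e-02, 1.379670e+01]), 'force': array([-5.8266, -1.0424,  2.782 ]), 'ft_torque': array([-0.0954,  0.4195,  0.0344]), 'grip_width': np.float64(0.0111)}
```

View pics/w12.png

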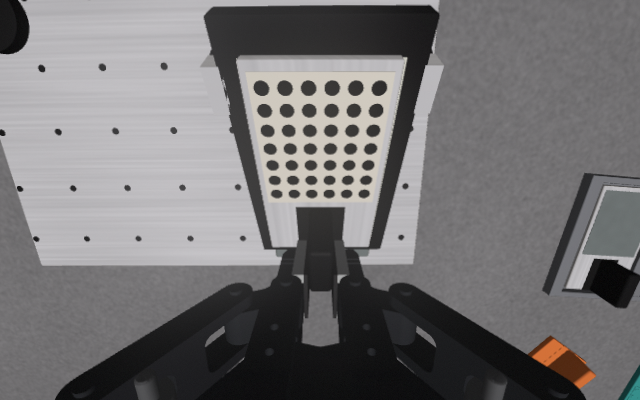

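View pics/p12.png

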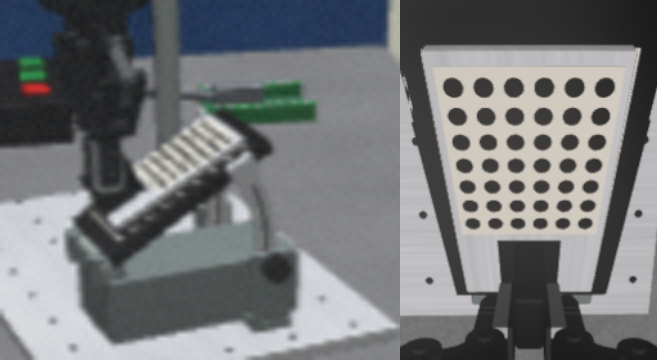

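Run:
```python
from h import *
w=dict(np.load("wl.npz"))
cv2.imwrite("pics/w12c.png",cv2.resize(w["color"][0:260,190:450,::-1],None,fx=2.3,fy=2.3,interpolation=cv2.INTER_CUBIC))
```

```text
(no output)
```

View pics/w12c.png

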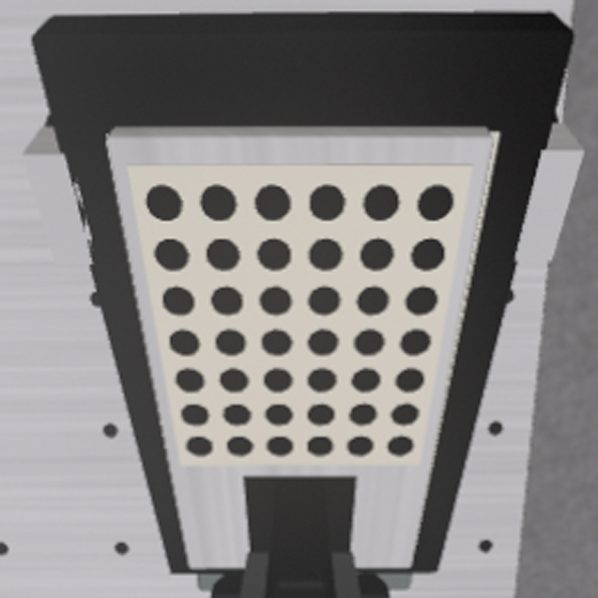

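```bash
cat > m3.py <<'E'
from h import *
import sys,json
w=dict(np.load("wl.npz"));w["k1"]=float(w["k1"])
p=(np.array(json.loads(sys.argv[1]),float)+.5)/2.3-.5+[190,0]
L,W=.055,.03
ob=np.array([[L,W,0],[L,-W,0],[-L,-W,0],[-L,W,0]])
ok,rv,tv=cv2.solvePnP(ob,p,w["camera_matrix"],np.array([w["k1"],0,0,0.]))
R=w["R"];M=R.T@cv2.Rodrigues(rv)[0];o=R.T@(tv.ravel()-w["t"])
b=o-.006*M[:,2]
th,ps=np.radians(29.6),np.radians(13.8)
F=np.array([[np.cos(th)*np.cos(ps),np.cos(th)*np.sin(ps),np.sin(th)],[-np.sin(ps),np.cos(ps),0],[-np.sin(th)*np.cos(ps),-np.sin(th)*np.sin(ps),np.cos(th)]])
print("base",b.round(4),"slope",np.degrees(np.arcsin(M[2,0])).round(2),"yaw",np.degrees(np.arctan2(M[1,0],M[0,0])).round(2),"roll",np.degrees(np.arcsin(M[2,1])).round(2))
print("in face frame",(F@(b-[.584,.191,.1178])).round(4))
E
python3 m3.py "[[117,137],[488,134],[413,570],[188,570]]"
```

```text
base [0.5846 0.192  0.1164] slope 24.25 yaw 13.78 roll 0.38
in face frame [ 0.      0.0008 -0.0017]
```

The slide is swivelled to about 24° and centred to about 1 mm, but not flush yet: the low end still has a gap. Going on in small steps, watching the force.

Request:
{"method": "drive_tool", "body": {"rows": [[0, 0, -0.1, 0, 0], [0, 0, -0.1, 0, 0], [0, 0, -0.1, 0, 0], [0, 0, -0.1, 0, 0], [0, 0, 0, 0, 0], [0, 0, 0, 0, 0], [0, 0, 0, 0, 0], [0, 0, 0, 0, 0], [0, 0, 0, 0, 0], [0, 0, 0, 0, 0]]}}

```text
t: 19.15
tcp_pos: [0.5393, 0.1806, 0.0904]
orientation: [-180.0, -0.1, 13.8]
force: [-3.0, -1.5, 5.5]
grip_width: 0.011
```

Request:
{"method": "drive_tool", "body": {"rows": [[0, 0, -0.1, 0, 0], [0, 0, -0.1, 0, 0], [0, 0, 0, 0, 0], [0, 0, 0, 0, 0], [0, 0, 0, 0, 0], [0, 0, 0, 0, 0], [0, 0, 0, 0, 0], [0, 0, 0, 0, 0], [0, 0, 0, 0, 0], [0, 0, 0, 0, 0]]}}

```text
t: 20.4
tcp_pos: [0.5393, 0.1806, 0.0904]
orientation: [-180.0, -0.1, 13.8]
force: [-10.8, -4.3, 26.2]
grip_width: 0.0112
```

```bash
python3 st.py 13;python3 - <<'E'
from h import *
w=dict(np.load("wl.npz"))
cv2.imwrite("pics/w13c.png",cv2.resize(w["color"][0:260,190:450,::-1],None,fx=2.3,fy=2.3,interpolation=cv2.INTER_CUBIC))
c=camera("side")
cv2.imwrite("pics/s13c.png",cv2.resize(c["color"][110:185,265:345,::-1],None,fx=8,fy=8,interpolation=cv2.INTER_CUBIC))
E
```

```text
{'t': np.float64(20.4), 'tcp_pos': array([0.5393, 0.1806, 0.0904]), 'orientation': array([-1.799966e+02, -7.400000e-02,  1.379430e+01]), 'force': array([-10.7879,  -4.2671,  26.16  ]), 'ft_torque': array([-0.4498,  1.3569,  0.0409]), 'grip_width': np.float64(0.0112)}
```

View pics/w13c.png

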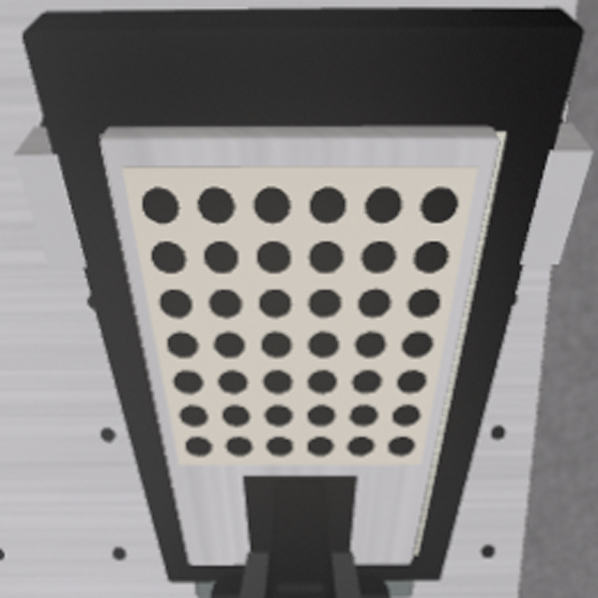

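View pics/s13c.png

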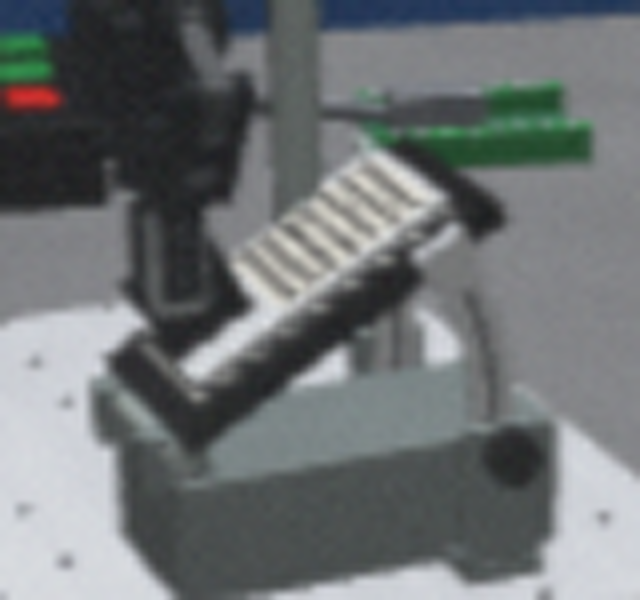

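```bash
python3 m3.py "[[107,137],[496,136],[413,565],[191,563]]"
```

```text
base [0.5859 0.1922 0.1154] slope 27.59 yaw 14.1 roll -0.72
in face frame [ 0.0007  0.0007 -0.0031]
```

Request:
{"method": "drive_tool", "body": {"rows": [[0, 0, 0.05, 0, 0], [0, 0, 0.05, 0, 0], [0, 0, 0, 0, 0], [0, 0, 0, 0, 0], [0, 0, 0, 0, 0], [0, 0, 0, 0, 0], [0, 0, 0, 0, 0], [0, 0, 0, 0, 0], [0, 0, 0, 0, 0], [0, 0, 0, 0, 0]]}}

```text
t: 21.8
tcp_pos: [0.5393, 0.1806, 0.0904]
orientation: [-180.0, -0.1, 13.8]
force: [-7.5, -3.2, 16.1]
grip_width: 0.0114
```

Contact is now stiff: 2 mm of command gave +20 N with no motion, and the force is nearly along the face normal. To tell "flush" from "blocked", I'll find where the contact force acts from the wrist moment, and look again.

```bash
python3 st.py 14
python3 - <<'E'
from h import *
from scipy.optimize import least_squares
w=dict(np.load("wl.npz"))
im=w["color"][:,:,::-1]
cv2.imwrite("pics/w14a.png",cv2.resize(im[40:130,225:425],None,fx=4,fy=4,interpolation=cv2.INTER_CUBIC))
cv2.imwrite("pics/w14b.png",cv2.resize(im[200:290,240:400],None,fx=5,fy=5,interpolation=cv2.INTER_CUBIC))
s=state();F=s["force"]-[-.3,0,-1.3];tau=s["ft_torque"]
th,ps=np.radians(29.6),np.radians(13.8);h=np.array([np.cos(ps),np.sin(ps),0]);l=np.array([-h[1],h[0],0])
c=np.array([.584,.191,.1178]);xf=np.cos(th)*h+[0,0,np.sin(th)]
# far-edge contact data -> sensor height above TCP
for tcp,f,tq,d in[((.5381,.1803,.1357),(-5.48,-.98,3.81),(-.0716,.5595,0),.053),((.537,.18,.1192),(-7.0,-2.14,3.22),(-.17,.864,0),.054),((.5376,.1801,.1033),(-4.57,-1.07,2.12),(-.102,.592,0),.055),((.5387,.1804,.0941),(-5.83,-1.04,2.78),(-.095,.42,0),.055)]:
    f=np.array(f)-[-.3,0,-1.3];p=c+xf*d-np.array(tcp);m=np.dot(tq,l)
    # m = l.(p-z0)xf -> z0
    m0=np.dot(np.cross(p,f),l);k=np.dot(np.cross([0,0,1.],f),l)
    print("z0",(m0-m)/k)
for z0 in(.0,.05,.1,.12,.15,.2):
    q=np.array([0,0,z0]);m=np.dot(tau,l)
    base=c-s["tcp_pos"]-q
    print(z0,"contact x on face",(m-np.dot(np.cross(base,F),l))/np.dot(np.cross(xf,F),l))
E
```

```text
{'t': np.float64(21.8), 'tcp_pos': array([0.5393, 0.1806, 0.0904]), 'orientation': array([-1.799981e+02, -6.430000e-02,  1.379530e+01]), 'force': array([-7.5221, -3.2198, 16.1341]), 'ft_torque': array([-0.2713,  0.7787,  0.091 ]), 'grip_width': np.float64(0.0114)}
z0 0.20521810261207302
z0 0.2119613656684132
z0 0.25198001048519847
z0 0.19600596701437156
0.0 contact x on face -0.10025884223860122
0.05 contact x on face -0.07877180819815237
0.1 contact x on face -0.05728477415770353
0.12 contact x on face -0.048689960541524
0.15 contact x on face -0.03579774011725469
0.2 contact x on face -0.014310706076805832
```

View pics/w14a.png

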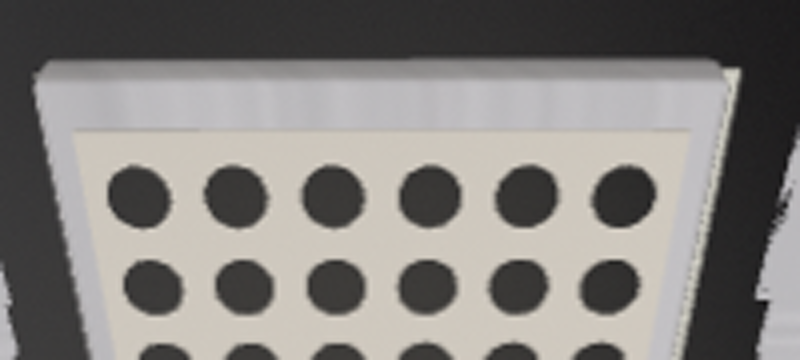

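View pics/w14b.png

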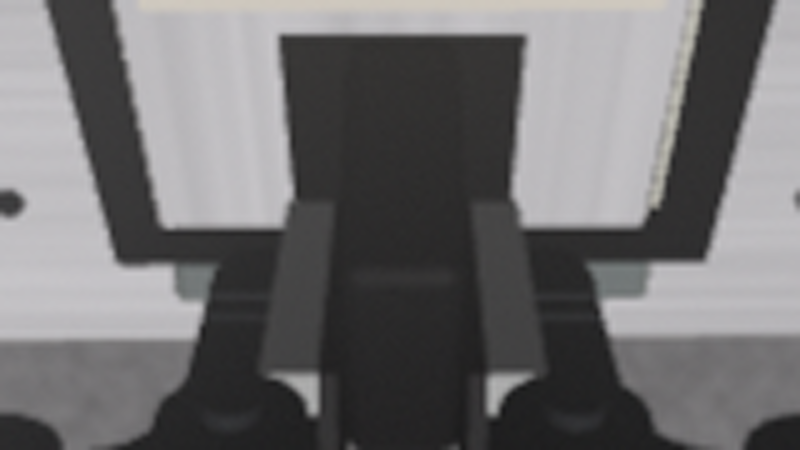

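The force acts about 14–30 mm below the face centre, well inside the plate rather than at the far edge. So both ends bear and the slide is flush. Easing to a gentler push.

Request:
{"method": "drive_tool", "body": {"rows": [[0, 0, 0.03, 0, 0], [0, 0, 0.03, 0, 0], [0, 0, 0, 0, 0], [0, 0, 0, 0, 0], [0, 0, 0, 0, 0], [0, 0, 0, 0, 0], [0, 0, 0, 0, 0], [0, 0, 0, 0, 0], [0, 0, 0, 0, 0], [0, 0, 0, 0, 0]]}}

```text
t: 23.15
tcp_pos: [0.5393, 0.1806, 0.0904]
orientation: [-180.0, -0.1, 13.8]
force: [-4.7, -1.8, 9.6]
grip_width: 0.011
```

```bash
python3 st.py 15
python3 - <<'E'
from h import *
w=dict(np.load("wl.npz"));w["k1"]=float(w["k1"])
s=state();F=s["force"]-[-.3,0,-1.3];tau=s["ft_torque"];print("dq",np.abs(s["dq"]).max())
th,ps=np.radians(29.6),np.radians(13.8);h=np.array([np.cos(ps),np.sin(ps),0]);l=np.array([-h[1],h[0],0])
c=np.array([.584,.191,.1178]);xf=np.cos(th)*h+[0,0,np.sin(th)];n=np.cross(xf,l)
print("normal N",F@n,"tang",F@xf,F@l)
for z0 in(.19,.21,.25):print("cop",(tau@l-np.cross(c-s["tcp_pos"]-[0,0,z0],F)@l)/(np.cross(xf,F)@l))
# predicted flush slide: top-face corners at z=6mm in face frame, project
P=[c+xf*a+l*b+n*.006 for a,b in((.055,.03),(.055,-.03),(-.055,-.03),(-.055,.03))]
q=proj(w,P);im=w["color"][:,:,::-1].copy()
big=cv2.resize(im[0:260,190:450],None,fx=2.3,fy=2.3,interpolation=cv2.INTER_CUBIC)
for a in (q-[190,0]+.5)*2.3-.5: cv2.circle(big,tuple(int(round(v)) for v in a),4,(0,0,255),1)
cv2.imwrite("pics/w15c.png",big);print(q.round(1))
E
```

```text
{'t': np.float64(23.15), 'tcp_pos': array([0.5393, 0.1806, 0.0904]), 'orientation': array([-1.799982e+02, -5.400000e-02,  1.379890e+01]), 'force': array([-4.6872, -1.85  ,  9.554 ]), 'ft_torque': array([-0.1786,  0.4668, -0.0049]), 'grip_width': np.float64(0.011)}
dq 0.08082655699996856
normal N 12.717770810802833 tang 1.105707742531075 -1.0704327152208155
cop -0.00790359895879539
cop 0.00046332674946416305
cop 0.01719717816598332
[[236.5  67.2]
 [410.5  67.3]
 [370.  247.2]
 [273.7 247.3]]
```

View pics/w15c.png

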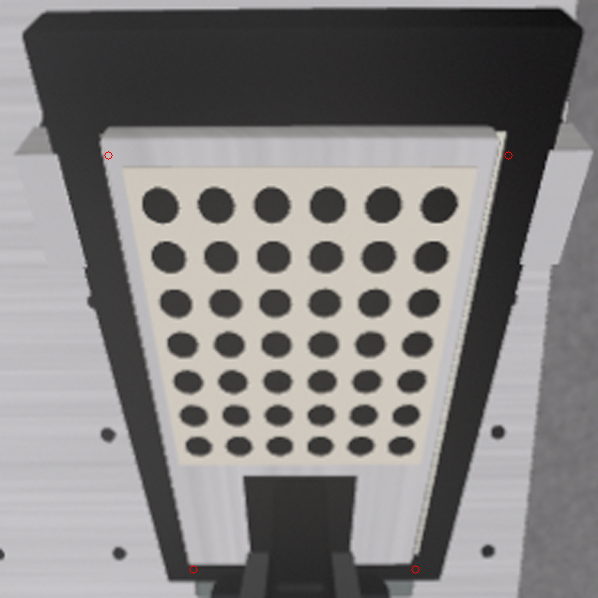

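Run:
```python
from h import *
w=dict(np.load("wl.npz"));w["k1"]=float(w["k1"])
th,ps=np.radians(29.6),np.radians(13.8);h=np.array([np.cos(ps),np.sin(ps),0]);l=np.array([-h[1],h[0],0])
for th in np.radians([29.6,27]):
  for c in(np.array([.584,.191,.1178]),):
    xf=np.cos(th)*h+[0,0,np.sin(th)];n=np.cross(xf,l)
    q=proj(w,[c+xf*a+l*b for a,b in((.07,.04),(.07,-.04),(-.07,-.04),(-.07,.04),(.0558,-.0308),(-.0558,-.0308))])
    print(((q-[190,0]+.5)*2.3-.5).round(0).tolist())
cv2.imwrite("pics/w15d.png",cv2.resize(w["color"][0:75,190:450,::-1],None,fx=3,fy=3,interpolation=cv2.INTER_CUBIC))
u=lambda P:(np.array(P,float)+.5)/2.3-.5+[190,0]
R=w["R"]
# four far/near plate corners of face, measured
def pnp(p,L,W,n):
    ob=np.array([[L,W,0],[L,-W,0],[-L,-W,0],[-L,W,0]])
    ok,rv,tv=cv2.solvePnP(ob,u(p),w["camera_matrix"],np.array([w["k1"],0,0,0.]))
    M=R.T@cv2.Rodrigues(rv)[0];o=R.T@(tv.ravel()-w["t"])
    print(n,o.round(4),"slope",np.degrees(np.arcsin(M[2,0])).round(2),"yaw",np.degrees(np.arctan2(M[1,0],M[0,0])).round(2));return o,M
of,Mf=pnp([(24,38),(582,34),(440,580),(168,580)],.07,.04,"face")
os_,Ms=pnp([(104,138),(496,137),(413,566),(190,565)],.055,.03,"slide")
b=os_-.006*Ms[:,2];print("rel",(Mf.T@(b-of)).round(4),"ang",np.degrees(np.arccos(Mf[:,2]@Ms[:,2])))
```

```text
[[23.0, 29.0], [594.0, 30.0], [440.0, 581.0], [167.0, 581.0], [506.0, 134.0], [415.0, 553.0]]
[[29.0, 24.0], [587.0, 24.0], [441.0, 590.0], [166.0, 590.0], [502.0, 128.0], [416.0, 560.0]]
face [0.5836 0.1913 0.1159] slope 29.3 yaw 14.26
slide [0.5829 0.1917 0.1216] slope 27.74 yaw 14.12
rel [ 0.0021  0.0005 -0.0008] ang 1.5837011733340292
```

View pics/w15d.png

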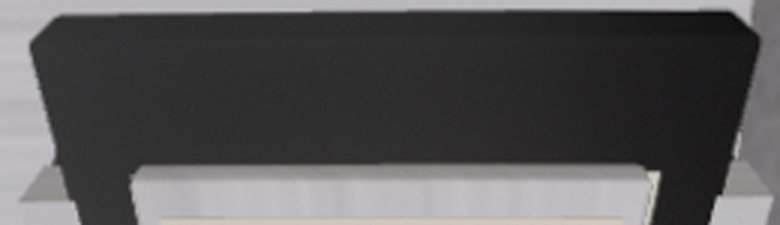

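Projected face and frame corners match within about 2 px, but slide corners suggest a slope of about 27.7°, which could mean a gap of 1–2° at the low end. I'll check with the 42 dots, a sharper measure, calibrated on the picture of the slide lying level in the tray.

```bash
cat > dots.py <<'E'
from h import *
def dots(im):
    g=cv2.cvtColor(im,cv2.COLOR_BGR2GRAY)
    ok,c=cv2.findCirclesGrid(g,(6,7),flags=cv2.CALIB_CB_SYMMETRIC_GRID|cv2.CALIB_CB_CLUSTERING)
    if not ok:
        g2=cv2.resize(g,None,fx=3,fy=3,interpolation=cv2.INTER_CUBIC)
        ok,c=cv2.findCirclesGrid(g2,(6,7),flags=cv2.CALIB_CB_SYMMETRIC_GRID|cv2.CALIB_CB_CLUSTERING)
        if ok:c=(c+.5)/3-.5
    if not ok:return None
    c=c.reshape(7,6,2)
    if c[0,:,1].mean()>c[-1,:,1].mean():c=c[::-1]
    if c[:,0,0].mean()>c[:,-1,0].mean():c=c[:,::-1]
    return c
def slope(im,w,R,t,sx,sy):
    c=dots(im)
    if c is None:return None
    ob=np.array([[(3-i)*sx,(2.5-j)*sy,0] for i in range(7) for j in range(6)])
    ok,rv,tv=cv2.solvePnP(ob,c.reshape(-1,2).astype(float),w["camera_matrix"],np.array([float(w["k1"]),0,0,0.]))
    e=cv2.projectPoints(ob,rv,tv,w["camera_matrix"],np.array([float(w["k1"]),0,0,0.]))[0].reshape(-1,2)-c.reshape(-1,2)
    M=R.T@cv2.Rodrigues(rv)[0];o=R.T@(tv.ravel()-t)
    return np.sqrt((e**2).mean()).round(3),o.round(4),"slope",np.degrees(np.arcsin(M[2,0])).round(2),"yaw",np.degrees(np.arctan2(M[1,0],M[0,0])).round(2),"roll",np.degrees(np.arcsin(M[2,1])).round(2)
E
python3 - <<'E'
from dots import *
from scipy.spatial.transform import Rotation as Ro
w7=dict(np.load("w7.npz"));wl=dict(np.load("wl.npz"))
def Tt(p,yaw):
    return Ro.from_euler("xyz",[180,0,yaw],degrees=True).as_matrix(),np.array(p)
Rt,pt=Tt([.57272,.02449,.19771],13.97)
Rc=w7["R"]@Rt; tc=w7["R"]@pt+w7["t"]
def cam(p,yaw):
    R,p=Tt(p,yaw);Rw=Rc@R.T;return Rw,tc-Rw@p
R,t=cam([.5393,.1806,.0904],13.8);print("check",np.abs(R-wl["R"]).max(),np.abs(t-wl["t"]).max())
A=[("tray w1","pics/w1.png",cam([.53844,-.19472,.11755],9.05)),("tray w2","pics/w2.png",cam([.53800,-.19958,.02784],8.70)),("w7","pics/w7.png",(w7["R"],w7["t"])),("now","pics/w15.png",(wl["R"],wl["t"])),("w14","pics/w14.png",(wl["R"],wl["t"])),("w13","pics/w13.png",(wl["R"],wl["t"])),("w12","pics/w12.png",cam([.5387,.1804,.0941],13.8))]
im=cv2.imread("pics/w2.png");c=dots(im)
if c is not None:
    q=onz(dict(w7,R=A[1][2][0],t=A[1][2][1],k1=float(w7["k1"])),c.reshape(-1,2),.009).reshape(7,6,3)
    sx=np.linalg.norm(q[0]-q[-1],axis=1).mean()/6;sy=np.linalg.norm(q[:,0]-q[:,-1],axis=1).mean()/5;print("spacing",sx,sy)
else: print("no");sx=sy=.01
for n,f,(R,t) in A: print(n,slope(cv2.imread(f),w7,R,t,sx,sy))
E
```

```text
check 0.0008076940497632745 0.00042291543792311037
spacing 0.009032996793019044 0.00882753245038417
tray w1 (np.float64(0.023), array([ 0.594 , -0.1898,  0.0089]), 'slope', np.float64(0.2), 'yaw', np.float64(8.8), 'roll', np.float64(0.04))
tray w2 (np.float64(0.03), array([ 0.5938, -0.1896,  0.009 ]), 'slope', np.float64(0.03), 'yaw', np.float64(8.8), 'roll', np.float64(-0.2))
w7 (np.float64(0.028), array([0.6277, 0.0389, 0.2091]), 'slope', np.float64(0.03), 'yaw', np.float64(14.12), 'roll', np.float64(-0.1))
now (np.float64(0.033), array([0.5978, 0.1957, 0.133 ]), 'slope', np.float64(29.34), 'yaw', np.float64(13.85), 'roll', np.float64(0.06))
w14 (np.float64(0.035), array([0.5978, 0.1957, 0.133 ]), 'slope', np.float64(29.33), 'yaw', np.float64(13.84), 'roll', np.float64(0.07))
w13 (np.float64(0.03), array([0.5978, 0.1956, 0.133 ]), 'slope', np.float64(29.33), 'yaw', np.float64(13.85), 'roll', np.float64(0.07))
w12 (np.float64(0.024), array([0.5973, 0.1955, 0.1344]), 'slope', np.float64(27.19), 'yaw', np.float64(13.86), 'roll', np.float64(-0.0))
```

The dots settle it. The method reads 0.0° for the slide in the tray and 29.3° now, and the same 29.33° at 26, 16 and 10 N vertical push. The face measures 29.3–29.7°, so the slide is flush. Its base is within about 1.5 mm of the face centre, yaw is 13.85° against 13.8°, and the normal push is about 13 N. Handing in.

```bash
python3 -c "
from rig import hand_in,state
print(hand_in());s=state();print(s['t'],s['force'],s['grip_width'],s['tcp_pos'])"
```

```text
the job is handed in; nothing more can be done
None
the job is handed in; nothing more can be done
```

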